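# Earth check of a junction box with a spring probe

## Task

Slide the closed junction box along the bench, without lifting or tipping it, until it stands wholly on the round earthing plate, well centred. Then draw the spring probe out of its stand and hold it upright with its point on the raised earth stud on the box's cover, pressing lightly so that the spring tip is pushed in about halfway and never hard against its stop. Finish holding it there, probe still in the gripper and pressed on the stud, and leave the other things on the bench where they are.

Things in the scene. Friction and masses are not known exactly. Their poses are not given: they have to be found in the camera images.
- jbox: Loose closed metal junction box, 100 x 100 mm, 52 mm high (grey body, bare metal cover), too wide to grip, about 0.45 kg (varies by a third). Origin: centre of its underside; z up. Slides on the bench with a few newtons. On the cover is one raised round stud (earth_stud); the four small cover screws in the corners are nearly flush and are not it.
- earth_stud: Round flat-topped steel earth stud fixed on the box's cover, 20 mm in diameter, standing 8 mm above the cover. Origin: centre of its foot on the cover, 20 mm from the box's centre along the box's +x axis.
- stud_top (a point): Centre of the stud's flat top, 60 mm above the bench: the spot to touch with the probe's point.
- earth_plate: Round metal earthing plate 180 mm in diameter let flush into the bench (no step: things slide over it). Origin: its centre, at bench height. It lies to the left or the right of the box, 20 to 45 cm away.
- stand: Fixed black block, 60 x 60 mm and 75 mm high, with an 18 mm upright bore in its middle that goes right through; the probe stands in it. Origin: centre of its underside.
- probe: Loose spring probe, 0.1 kg, upright in the stand, its flange on the stand's top. Origin: centre of the flange's underside; z up the handle. Handle: square, 20 x 20 mm, faces along x and y, from 6 to 90 mm above the origin. Flange: 34 mm across, 6 mm thick. Below it: nose 12 mm across, 30 mm long, then 5 mm thick spring tip, its point 58 mm below the origin when out. Lift 60 mm to clear the stand.
- probe_point (a point): The very end of the spring tip of the probe (moves with the tip).
- probe_tip (a joint): How far the spring tip is pushed into the probe: 0 fully out, 0.015 m at its stop. It takes 1.5 N to start it and 0.25 N more per mm (3.4 N halfway, 5.3 N at the stop).
- handy_box: Bystander, leave alone: open steel outlet box, 100 x 55 x 45 mm. Origin: centre of its underside.
- coupling: Bystander, leave alone: upright conduit coupling, 42 mm in diameter, 55 mm high. Origin: centre of its underside.
- locknut: Bystander, leave alone: flat steel ring nut, 48 mm across, 8 mm thick. Origin: centre of its underside.
- tape_roll: Bystander, leave alone: black roll of tape lying flat, 90 mm across, 19 mm high. Origin: centre of its underside.
- driver: Bystander, leave alone: screwdriver lying on the bench. Origin: middle of the tool.
- screw_jar: Bystander, leave alone: closed screw jar, 60 mm in diameter, 80 mm high. Origin: centre of its underside.
Mind the look-alikes: they are no part of the job. What is shaped like the probe but purple is not meant. Leave any blue look-alike of the jbox alone.

How it is judged:
By the outcome, as a careful person would: the job done as asked, in the order asked, and still so for the second after the job is handed in, while the arm keeps its last pose, push and grip.
It also fails if it takes over 67 s, if anything falls off the work surface, if the arm or the gripper's body presses on something with over 40 N, if the wrist force passes 120 N, or if a joint passes its speed limit or range.

## Robot

A 6-joint arm with a two-finger parallel gripper is mounted at the origin on the work surface. World frame = base frame: x ahead of the robot, y to its left, z up, the work surface at z = 0. Lengths are in m, angles in degrees, forces in N, time in s.
With the tool pointing down it reaches from about 0.4 to 0.825 m from the base axis. Payload 7 kg.
Tool frame: the origin (TCP) lies midway between the tips of the shut fingers; the grasp point (between the pads) lies 19 mm behind it (env.tcp_to_grasp is the distance from the TCP to the grasp point, in m); z points along the fingers, y is the line along which they close (so a half turn about z gives the same grasp; the last joint's range is limited). The gripper opens to 85 mm and grips with 20 to 120 N. Pads are 22 mm wide; open, the fingers measure 114 mm over their backs; the gripper's body (76 mm by 85 mm) begins 54 mm behind the grasp point. The pads swing forward as they close: fully open they stand 13 mm farther back than shut.
Start: joints at [91.736, 20.546, 0.682, 0, -70.136, -16.507], TCP at [0.172, 0.653, 0.231] pointing down, gripper open.
Joint ranges: [-176.03, 176.03], [-82.01, 121.73], [-58.28, 71.71], [-173.87, 95.51], [-174.79, -0.11], [-173.66, 173.66]. Speed limits (degrees/s): [136.94, 136.94, 172.46, 180, 180, 180].

## Interface

Orientations are given as [roll, pitch, yaw] about the fixed x, y, z axes, in that order (R = Rz(yaw) Ry(pitch) Rx(roll)).
In Python, from bench import readout, cams, ticket, env gives the robot as it stands.
- The arm moves only by the shell command python3 -m pendant 'ROWS' [OPENING] [FORCE]. ROWS is JSON, a list of rows, each a list of 2 entries, a list of its own where there are three numbers: the shift along the tool's x, y, z each as a share of 1 m, from -1 to 1, then the turn, a rotation vector about the tool's x, y, z each as a share of 1.5 rad, from -1 to 1. A call has 1 to 8 rows; each row is the pose to reach, as a shift and turn from the pose commanded when the call began, along the tool's axes at that moment; what a row does not reach only later rows make up. A row lasts 1/12 s, in which the tool goes at most 41.7 mm and 7.16 degrees, less where a joint would pass 70% of its speed; a pose out of reach is approached as far as the arm can. A call with a number of a shift or a turn outside -1 to 1 is refused whole. A call with a gripper value outside its range is refused whole. OPENING is the closure, from -1 (fully open) to 1 (shut), set as the call begins (- or left out, the last holds). The fingers move at their own pace and stop on an object; FORCE is the grip in N (left out, the last holds). Time passes only in rows, so rows that repeat a pose let the fingers close. It gives the time, the measured TCP pose, the force, the opening and the grip force at its end, in the units of the state.
- readout.get_state(): the state, without advancing time (a new reading comes with each control period).
- cams.snapshot(name): name is "side" or "top"; returns a dict with "frame" (480x640x3 uint8, red, green, blue), "z_map" (480x640 float32, m along the optical axis (not along the pixel's ray), 0 where there is no reading), "K" (3x3 intrinsics, pixels), "view" (4x4, takes a point from world to camera coordinates). Camera axes: x right, y up, looking along -z (the intrinsics and any distortion apply to the point x, -y, -z); pixel columns grow to the right and rows downward; lengths in m; the calibration is good to about 2 mm. A picture is of the moment at which its call begins.
- ticket.job_done(): hands the job in; it is judged then, once.
The state is a dict: "t": time; "joint_pos": joint angles; "joint_vel": joint speeds; "joint_efforts": joint torques, N m; "tool_pos": TCP position; "tool_rot": TCP orientation; "ft_force": force on the tool from outside, world axes, zero at the start; "torque": the same for the moment, N m; "gripper_width": opening from 0.0 (shut) to 1.0 (fully open); "grasp_force": force on a finger pad.
Only numpy, scipy, OpenCV 4.12 (cv2) and the standard library are available. Lean on these libraries where they do the work, as an engineer would, in place of code of your own. Each camera call takes 0.05 s, during which the arm holds its last target. There are 200 camera calls.

## Working session

There is one attempt and no reset: what is moved stays moved. The work goes in short steps, Python scripts to look and compute and a shell command to move; the robot and the scene stay as the last step left them, time stands still between calls to the robot, and variables do not carry over. Pictures are saved under pics/ and viewed, at most 10 in all, crops included, and the job is handed in when it is done.

```bash
mkdir -p pics; ls; cat > h.py <<'E'
import numpy as np, cv2
from bench import readout, cams, ticket, env
def snap(name,tag):
    s=cams.snapshot(name); cv2.imwrite(f'pics/{tag}.png',s['frame'][:,:,::-1]); np.savez(f'pics/{tag}.npz',**s); return s
def proj(s,P):
    p=s['view']@np.append(P,1); q=s['K']@np.array([p[0],-p[1],-p[2]]); return q[:2]/q[2]
def ray(s,u,v):
    d=np.linalg.inv(s['K'])@[u,v,1]; R=s['view'][:3,:3]; return -R.T@s['view'][:3,3], R.T@np.array([d[0],-d[1],-d[2]])
def onz(s,u,v,z):
    o,d=ray(s,u,v); return o+d*(z-o[2])/d[2]
def cloud(s):
    z=s['z_map']; v,u=np.mgrid[0:480,0:640]; d=np.stack([u,v,np.ones_like(u)],-1)@np.linalg.inv(s['K']).T*z[...,None]
    d=d*[1,-1,-1]; R=s['view'][:3,:3]; return (d-s['view'][:3,3])@R
E
python3 - <<'E'
from h import *
for n in('top','side'):
    s=snap(n,n+'0'); print(n,s['K'].round(1).tolist(),s['view'].round(3).tolist(),(s['z_map']>0).mean())
print(readout.get_state())
E
```

```text
pics
top [[593.2, 0.0, 312.1], [0.0, 593.2, 243.0], [0.0, 0.0, 1.0]] [[0.005, -1.0, -0.022, 0.066], [0.981, 0.001, 0.194, -0.502], [-0.194, -0.023, 0.981, -1.208], [0.0, 0.0, 0.0, 1.0]] 0.9959798177083333
side [[505.3, 0.0, 316.4], [0.0, 505.3, 232.7], [0.0, 0.0, 1.0]] [[0.999, -0.05, -0.004, -0.521], [0.029, 0.51, 0.86, -0.101], [-0.041, -0.859, 0.51, -0.943], [0.0, 0.0, 0.0, 1.0]] 0.996005859375
{'t': 0.1, 'joint_pos': array([ 9.17367639e+01,  2.05866966e+01,  6.39789496e-01, -1.83959678e-02,
       -7.01363268e+01, -1.65076581e+01]), 'joint_vel': array([-0.00417439, -0.20484856,  0.03483586,  0.15863578, -0.00377383,
       -0.00472464]), 'joint_efforts': array([-1.16373132e-03, -5.84765124e+01,  2.94111317e+01,  6.95459247e+00,
       -3.06779140e-03,  1.04882187e-05]), 'tool_pos': array([0.1719974 , 0.65227459, 0.23046829]), 'tool_rot': array([ 1.79915282e+02, -7.07101843e-03, -1.47771522e+01]), 'ft_force': array([ 0.54986999, -0.05634288, -0.45194285]), 'torque': array([-0.02002833,  0.0448417 ,  0.00820851]), 'grasp_force': 0.0, 'gripper_width': 1.002738549863524}
```

View pics/top0.png

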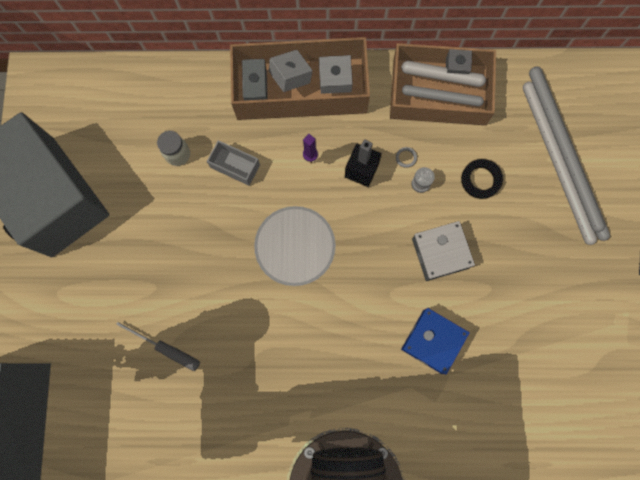

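View pics/side0.png

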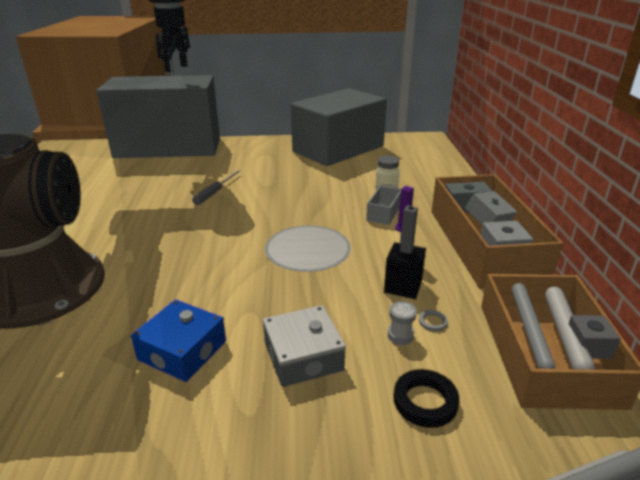

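The top view shows the plate at (295,246), the grey box at (444,250) with its stud at (442,240), and the stand at (363,165) with the probe handle top at (366,146). The blue box at (435,341) and the purple decoy at (310,148) are to be left alone. The side view shows the grey box at (303,340), the stand at (405,270) and the probe at (409,225).

```bash
cat > m.py <<'E'
from h import *
def box(s,c):
    """cover contour (height mask) + min-area rect from cloud points around approx xy c"""
    C=cloud(s); m=(np.hypot(C[...,0]-c[0],C[...,1]-c[1])<.09)&(C[...,2]>.045)&(C[...,2]<.057)
    k=C[m]; (cx,cy),(w,h),a=cv2.minAreaRect(k[:,:2].astype(np.float32))
    q=(np.hypot(C[...,0]-c[0],C[...,1]-c[1])<.07)&(C[...,2]>.0575)&(C[...,2]<.066)
    print('cover',round(cx,4),round(cy,4),'size',round(w,4),round(h,4),'ang',round(a,1),'z',np.median(k[:,2]).round(4))
    if q.sum(): t=C[q]; print('stud',(t.max(0)+t.min(0))[:2]/2,t.mean(0).round(4),q.sum())
    return
E
python3 - <<'E'
from m import *
for n in('top','side'):
    s=dict(np.load(f'pics/{n}0.npz')); C=cloud(s); print(n)
    uv={'top':(444,255),'side':(300,335)}[n]
    c=C[uv[1],uv[0]]; print(c); box(s,c)
    uv={'top':(295,246),'side':(308,248)}[n]; print('plate mid',C[uv[1],uv[0]])
    hsv=cv2.cvtColor(s['frame'],cv2.COLOR_RGB2HSV)
    m=((hsv[...,1]<60)&(np.abs(C[...,2])<.01)&(np.hypot(*(C[...,:2]-C[uv[1],uv[0],:2]).transpose(2,0,1))<.13)).astype(np.uint8)
    n_,l,st,ce=cv2.connectedComponentsWithStats(m); i=1+st[1:,4].argmax(); P=C[l==i]
    (x,y),r=cv2.minEnclosingCircle(P[:,:2].astype(np.float32)); print('plate',x,y,r,(P.max(0)+P.min(0))/2)
    # stand & probe
    uv={'top':(357,172),'side':(405,256)}[n]; c=C[uv[1],uv[0]]; print('stand pix',c)
    d=np.hypot(C[...,0]-c[0],C[...,1]-c[1])<.06
    k=C[d&(abs(C[...,2]-.075)<.004)]; print('stand rect',cv2.minAreaRect(k[:,:2].astype(np.float32)),np.median(k[:,2]))
    d=np.hypot(C[...,0]-c[0],C[...,1]-c[1])<.09
    k=C[d&(C[...,2]>.155)&(C[...,2]<.175)]
    if len(k): print('probe top',cv2.minAreaRect(k[:,:2].astype(np.float32)),np.percentile(k[:,2],[5,50,95]),len(k))
    k=C[d&(C[...,2]>.09)&(C[...,2]<.16)]; print('handle',k.min(0),k.max(0),len(k))
    for nm,p in dict(coup=(423,176),nut=(396,158),purple=(309,138),handy=(234,163)).items():
        if n=='top': print(nm,C[p[1],p[0]])
E
```

```text
top
[ 0.4764322  -0.2102277   0.04913587]
cover 0.4899 -0.2115 size 0.1006 0.1013 ang 16.7 z 0.0513
stud [ 0.49736065 -0.20749545] [ 0.5073 -0.2064  0.0597] 68
plate mid [0.50438284 0.1060169  0.00218551]
plate 0.5072464942932129 0.1077750027179718 0.09041734784841537 [ 0.50735993  0.10775271 -0.00058668]
stand pix [ 0.65413958 -0.02844277  0.06398296]
stand rect ((0.6781417727470398, -0.04170485585927963), (0.05990953370928764, 0.059802569448947906), 66.08082580566406) 0.07442779148898879
probe top ((0.6784051060676575, -0.041587695479393005), (0.019900007173419, 0.02232004515826702), 61.30806350708008) [0.15742097 0.16353665 0.16668534] 109
handle [ 0.6661212  -0.05506432  0.09007444] [ 0.68749012 -0.02961804  0.15997692] 142
coup [ 0.64917925 -0.17130601  0.05073933]
nut [ 0.70530023 -0.11950352  0.00728973]
purple [0.70065135 0.07261297 0.14324806]
handy [ 0.69728068  0.24726849 -0.00142564]
side
[ 0.48663522 -0.21760504  0.05334082]
cover 0.4905 -0.2082 size 0.0997 0.1033 ang 16.2 z 0.0523
stud [ 0.50959955 -0.20231749] [ 0.5096 -0.2032  0.0602] 102
plate mid [5.09409773e-01 1.05593073e-01 1.91352754e-04]
plate 0.507587730884552 0.1094089224934578 0.09076164662837982 [0.508104   0.10928331 0.00144688]
stand pix [ 0.67468914 -0.05318627  0.07846548]
stand rect ((0.680027186870575, -0.0385003462433815), (0.06527005136013031, 0.06040224805474281), 66.27774047851562) 0.07567136357989046
probe top ((0.6801186203956604, -0.03994464874267578), (0.022886719554662704, 0.01928998902440071), 55.939815521240234) [0.15620794 0.16408779 0.16672803] 135
handle [ 0.66719333 -0.05304508  0.0901013 ] [ 0.69280809 -0.03473485  0.15996178] 483
```

```bash
python3 - <<'E'
from h import *
s=dict(np.load('pics/top0.npz')); C=cloud(s)
for p in [(45,190),(20,430),(85,205),(100,215),(40,120),(435,345)]: print(p,C[p[1],p[0]].round(3))
hsv=cv2.cvtColor(s['frame'],cv2.COLOR_RGB2HSV)
m=(hsv[...,0]>105)&(hsv[...,0]<130)&(hsv[...,1]>150)&(C[...,2]>.03); print('blue',C[m].min(0),C[m].max(0))
c0=np.array([.490,-.210]);c1=np.array([.5075,.1085]);yaw=np.radians(16.7)
n=np.array([-np.sin(yaw),np.cos(yaw)])
d=c1-c0;L=np.hypot(*d);al=np.arctan2(n[1],n[0])-np.arctan2(d[1],d[0]);R=L/2/np.sin(al)
print('alpha',np.degrees(al),'R',R,'end yaw',16.7-2*np.degrees(al))
print('start tcp',c0-.095*n)
for k in range(1,9):
    th=2*al/5*k/8;b=.061
    print([round(float(v),4) for v in (b*np.cos(th)-R*np.sin(th)-b, b*np.sin(th)+R*np.cos(th)-R)], round(th/1.5,4))
# rows: deltas in tool axes for the approach
import math
from scipy.spatial.transform import Rotation as Ro
st=readout.get_state(); R0=Ro.from_euler('xyz',st['tool_rot'],degrees=True)
p=st['tool_pos']
for t in [(.45,.38,.25),(.56,.0,.25),(*(c0-.095*n),.20)]: print(t,R0.inv().apply(np.array(t)-p).round(3))
E
```

```text
(45, 190) [0.59  0.601 0.15 ]
(20, 430) [0.123 0.628 0.104]
(85, 205) [0.567 0.532 0.117]
(100, 215) [0.568 0.534 0.029]
(40, 120) [0.8   0.7   0.006]
(435, 345) [ 0.29  -0.184  0.052]
blue [ 0.23568859 -0.25217487  0.03082172] [0.3625542  0.0388641  1.28344704]
alpha 19.844957464698016 R 0.46981278283470296 end yaw -22.989914929396033
start tcp [ 0.51729925 -0.30099314]
[-0.0081, 0.001] 0.0115
[-0.0163, 0.0018] 0.0231
[-0.0245, 0.0025] 0.0346
[-0.0327, 0.0031] 0.0462
[-0.0409, 0.0035] 0.0577
[-0.0491, 0.0038] 0.0693
[-0.0573, 0.0039] 0.0808
[-0.0655, 0.0039] 0.0924
(0.45, 0.38, 0.25) [ 0.338  0.192 -0.019]
(0.56, 0.0, 0.25) [ 0.542  0.532 -0.019]
(np.float64(0.5172992493857226), np.float64(-0.3009931370103049), 0.2) [0.577 0.834 0.032]
```

```bash
python3 -m pendant '[[[0.338,0.192,-0.02],[0,0,0]],[[0.338,0.192,-0.02],[0,0,0]],[[0.338,0.192,-0.02],[0,0,0]],[[0.338,0.192,-0.02],[0,0,0]],[[0.338,0.192,-0.02],[0,0,0]],[[0.338,0.192,-0.02],[0,0,0]],[[0.542,0.532,-0.02],[0,0,0]],[[0.542,0.532,-0.02],[0,0,0]]]' -0.4
cat > go.py <<'E'
# shift in tool axes (and turn about tool z) from now to a world target x,y,z,yaw
import sys; from h import *
from scipy.spatial.transform import Rotation as Ro
st=readout.get_state(); R0=Ro.from_euler('xyz',st['tool_rot'],degrees=True); x,y,z,yaw=map(float,sys.argv[1:])
T=Ro.from_euler('xyz',[180,0,yaw],degrees=True)
print('t',round(st['t'],2),'at',st['tool_pos'].round(4),st['tool_rot'].round(2),'f',st['ft_force'].round(1))
print('shift',R0.inv().apply(np.array([x,y,z])-st['tool_pos']).round(4),'turn',((R0.inv()*T).as_rotvec()/1.5).round(4))
E
python3 go.py .56 0 .25 -45; python3 go.py .5173 -.301 .2 -73.3
```

```text
t: 0.77
tool_pos: [0.385, 0.3999, 0.2447]
tool_rot: [179.9, 0.0, -14.8]
ft_force: [1.2, 0.1, -0.5]
gripper_width: 0.697
grasp_force: 0.0
t 0.77 at [0.385  0.3999 0.2447] [ 1.7995e+02  1.0000e-02 -1.4800e+01] f [ 1.2  0.1 -0.5]
shift [ 0.2714  0.3419 -0.005 ] turn [ 0.0006 -0.      0.3513]
t 0.77 at [0.385  0.3999 0.2447] [ 1.7995e+02  1.0000e-02 -1.4800e+01] f [ 1.2  0.1 -0.5]
shift [0.307  0.6438 0.0452] turn [ 6.000e-04 -2.000e-04  6.806e-01]
```

```bash
python3 -m pendant '[[[0.27,0.34,0],[0,0,0.68]],[[0.27,0.34,0],[0,0,0.68]],[[0.27,0.34,0],[0,0,0.68]],[[0.27,0.34,0],[0,0,0.68]],[[0.27,0.34,0],[0,0,0.68]],[[0.27,0.34,0],[0,0,0.68]],[[0.27,0.34,0],[0,0,0.68]],[[0.27,0.34,0],[0,0,0.68]]]'
python3 go.py .5173 -.301 .2 -73.3
```

```text
t: 1.43
tool_pos: [0.5181, 0.0945, 0.2453]
tool_rot: [-180.0, 0.0, -72.4]
ft_force: [1.0, 0.9, 0.1]
gripper_width: 0.701
grasp_force: 0.0
t 1.43 at [0.5181 0.0945 0.2453] [-1.800e+02  1.000e-02 -7.241e+01] f [1.  0.9 0.1]
shift [0.3767 0.1203 0.0452] turn [-0.      0.0001  0.0104]
```

```bash
python3 -m pendant '[[[0.36,0.11,0],[0,0,0]],[[0.36,0.11,0],[0,0,0]],[[0.36,0.11,0],[0,0,0]],[[0.36,0.11,0],[0,0,0]],[[0.36,0.11,0],[0,0,0]],[[0.36,0.11,0],[0,0,0]],[[0.36,0.11,0],[0,0,0]],[[0.36,0.11,0],[0,0,0]]]'
python3 -m pendant '[[[0.03,0.01,0],[0,0,0]],[[0.03,0.01,0],[0,0,0]],[[0.03,0.01,0],[0,0,0]],[[0.03,0.01,0],[0,0,0]]]'
python3 go.py .5173 -.301 .012 -73.3
```

```text
t: 2.1
tool_pos: [0.5229, -0.2388, 0.2452]
tool_rot: [180.0, 0.0, -72.1]
ft_force: [2.0, 0.3, -0.6]
gripper_width: 0.7
grasp_force: 0.0
t: 2.43
tool_pos: [0.5228, -0.2684, 0.2448]
tool_rot: [180.0, 0.0, -72.1]
ft_force: [0.2, 0.6, -0.4]
gripper_width: 0.698
grasp_force: 0.0
t 2.43 at [ 0.5228 -0.2684  0.2448] [ 1.7996e+02  4.0000e-02 -7.2120e+01] f [ 0.2  0.6 -0.4]
shift [0.0295 0.0151 0.2328] turn [0.0005 0.0004 0.0137]
```

```bash
python3 -m pendant '[[[0.03,0.015,0.03],[0,0,0.0137]],[[0.03,0.015,0.07],[0,0,0.0137]],[[0.03,0.015,0.11],[0,0,0.0137]],[[0.03,0.015,0.15],[0,0,0.0137]],[[0.03,0.015,0.19],[0,0,0.0137]],[[0.03,0.015,0.215],[0,0,0.0137]],[[0.03,0.015,0.23],[0,0,0.0137]],[[0.03,0.015,0.23],[0,0,0.0137]]]'
python3 - <<'E'
from h import *
snap('top','top1');s=snap('side','side1')
E
python3 go.py .5173 -.301 .012 -73.3
```

```text
t: 3.1
tool_pos: [0.516, -0.2993, 0.0117]
tool_rot: [179.7, 0.2, -73.2]
ft_force: [-0.8, 0.2, 0.2]
gripper_width: 0.699
grasp_force: 0.0
t 3.2 at [ 0.5186 -0.3005  0.0155] [ 1.7996e+02  1.0000e-02 -7.3130e+01] f [ 0.9 -0.6  0.6]
shift [0.0001 0.0014 0.0035] turn [0.0004 0.0001 0.0019]
```

View pics/side1.png

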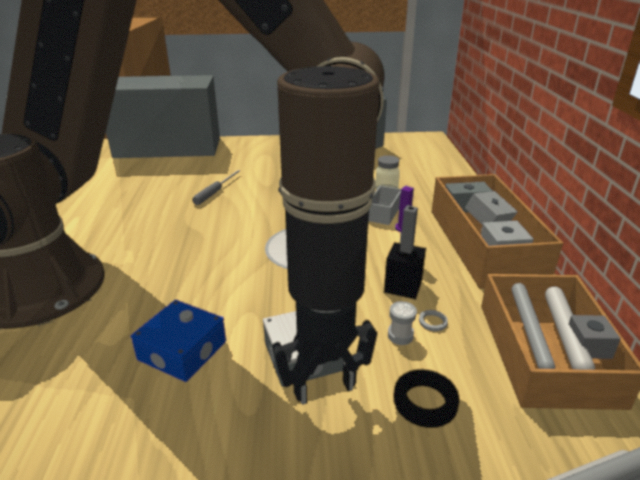

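The gripper stands at (325,370) behind the box's right-hand face. The finger tips are at (302,395) and (350,385), clear of the tape and the blue box.

```bash
python3 -m pendant '[[[-0.008,0,0.002],[0,0,0]],[[-0.016,0,0.003],[0,0,0]],[[-0.022,0,0.003],[0,0,0]],[[-0.026,0,0.003],[0,0,0]],[[-0.029,0,0.003],[0,0,0]],[[-0.031,0,0.003],[0,0,0]],[[-0.033,0,0.003],[0,0,0]],[[-0.033,0,0.003],[0,0,0]]]'
python3 - <<'E'
from m import *
for n in('top','side'):
    s=snap(n,n+'2'); box(s,(.49,-.21))
E
```

```text
t: 3.87
tool_pos: [0.5086, -0.2697, 0.0124]
tool_rot: [-180.0, -0.0, -73.2]
ft_force: [-0.1, 0.1, 0.1]
gripper_width: 0.7
grasp_force: 0.0
cover 0.4989 -0.2435 size 0.1002 0.0436 ang 18.3 z 0.0514
stud [ 0.49683867 -0.26108762] [ 0.4894 -0.2615  0.0618] 17
cover 0.4949 -0.2198 size 0.0956 0.1306 ang 20.1 z 0.0521
stud [ 0.50777054 -0.26129231] [ 0.5227 -0.2599  0.0601] 4
```

```bash
python3 -m pendant '[[[-0.0081,0.001,0],[0,0,0.0115]],[[-0.0163,0.0018,0],[0,0,0.0231]],[[-0.0245,0.0025,0],[0,0,0.0346]],[[-0.0327,0.0031,0],[0,0,0.0462]],[[-0.0409,0.0035,0],[0,0,0.0577]],[[-0.0491,0.0038,0],[0,0,0.0693]],[[-0.0573,0.0039,0],[0,0,0.0808]],[[-0.0655,0.0039,0],[0,0,0.0924]]]'
python3 - <<'E'
from m import *
for n in('top','side'):
    s=snap(n,n+'3'); box(s,(.475,-.15))
E
```

```text
t: 4.63
tool_pos: [0.4862, -0.2086, 0.0123]
tool_rot: [-180.0, -0.0, -81.3]
ft_force: [0.5, -1.5, -1.1]
gripper_width: 0.7
grasp_force: 1.1
cover 0.473 -0.1757 size 0.0888 0.0579 ang 12.2 z 0.0513
stud [ 0.47364613 -0.17628203] [ 0.4877 -0.1571  0.0606] 55
cover 0.4795 -0.1577 size 0.0983 0.1266 ang 10.6 z 0.0521
```

View pics/top3.png

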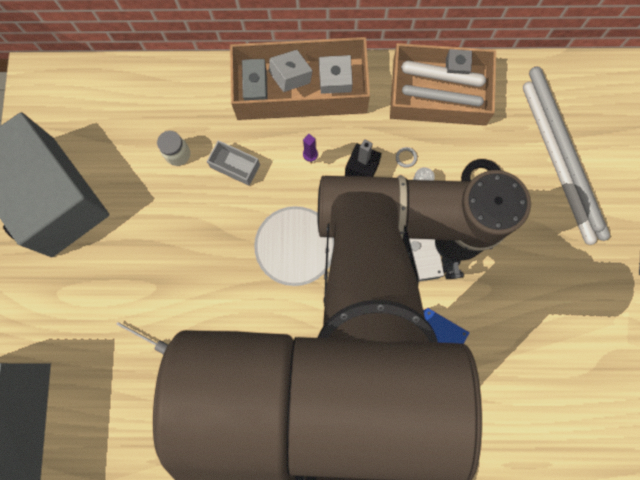

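The box is being pushed along squarely: its cover shows at (430,262) with the fingers at (455,265). The path to the plate at (292,246) is clear.

```bash
python3 -m pendant '[[[-0.0081,0.001,0],[0,0,0.0115]],[[-0.0163,0.0018,0],[0,0,0.0231]],[[-0.0245,0.0025,0],[0,0,0.0346]],[[-0.0327,0.0031,0],[0,0,0.0462]],[[-0.0409,0.0035,0],[0,0,0.0577]],[[-0.0491,0.0038,0],[0,0,0.0693]],[[-0.0573,0.0039,0],[0,0,0.0808]],[[-0.0655,0.0039,0],[0,0,0.0924]]]'
python3 -m pendant '[[[-0.0081,0.001,0],[0,0,0.0115]],[[-0.0163,0.0018,0],[0,0,0.0231]],[[-0.0245,0.0025,0],[0,0,0.0346]],[[-0.0327,0.0031,0],[0,0,0.0462]],[[-0.0409,0.0035,0],[0,0,0.0577]],[[-0.0491,0.0038,0],[0,0,0.0693]],[[-0.0573,0.0039,0],[0,0,0.0808]],[[-0.0655,0.0039,0],[0,0,0.0924]]]'
python3 -m pendant '[[[-0.0081,0.001,0],[0,0,0.0115]],[[-0.0163,0.0018,0],[0,0,0.0231]],[[-0.0245,0.0025,0],[0,0,0.0346]],[[-0.0327,0.0031,0],[0,0,0.0462]],[[-0.0409,0.0035,0],[0,0,0.0577]],[[-0.0491,0.0038,0],[0,0,0.0693]],[[-0.0565,0.0039,0],[0,0,0.0808]],[[-0.0565,0.0039,0],[0,0,0.0808]]]'
python3 - <<'E'
from m import *
s=snap('side','side4'); box(s,(.485,.03)); s=snap('top','top4'); box(s,(.485,.03))
E
```

```text
t: 5.4
tool_pos: [0.4724, -0.1446, 0.0124]
tool_rot: [-180.0, -0.0, -89.1]
ft_force: [-0.7, -2.0, 0.8]
gripper_width: 0.698
grasp_force: 1.3
t: 6.07
tool_pos: [0.4673, -0.0791, 0.0124]
tool_rot: [180.0, -0.0, -97.1]
ft_force: [-0.7, -3.0, 1.4]
gripper_width: 0.703
grasp_force: 1.6
t: 6.73
tool_pos: [0.4709, -0.0219, 0.0124]
tool_rot: [-180.0, 0.0, -104.0]
ft_force: [0.2, 0.0, 0.8]
gripper_width: 0.701
grasp_force: 0.0
cover 0.4775 0.0154 size 0.1081 0.0913 ang 85.0 z 0.0523
stud [0.47607671 0.00942815] [0.4913 0.0205 0.0602] 18
cover 0.448 0.0255 size 0.0617 0.0351 ang 77.7 z 0.0511
stud [ 0.43568477 -0.00669217] [ 0.4347 -0.0055  0.064 ] 9
```

View pics/side4.png

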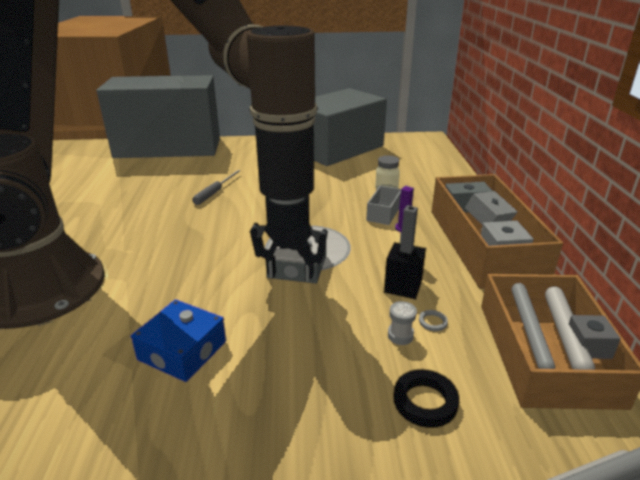

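The box stands at (295,262), held squarely in front of the two fingers and just short of the plate's far part at (330,247).

```bash
python3 -m pendant '[[[-0.008,0.0006,0],[0,0,0.0075]],[[-0.016,0.001,0],[0,0,0.015]],[[-0.024,0.0014,0],[0,0,0.0224]],[[-0.032,0.0018,0],[0,0,0.03]],[[-0.040,0.002,0],[0,0,0.0373]],[[-0.048,0.0023,0],[0,0,0.0448]],[[-0.055,0.0025,0],[0,0,0.0513]],[[-0.06,0.0026,0],[0,0,0.056]]]'
python3 -m pendant '[[[0,0,0],[0,0,0]],[[0.02,0,0],[0,0,0]],[[0.04,0,0],[0,0,0]],[[0.07,0,0],[0,0,0]],[[0.1,0,0],[0,0,0]],[[0.13,0,0],[0,0,0]],[[0.16,0,0],[0,0,0]],[[0.18,0,0],[0,0,0]]]'
python3 - <<'E'
from m import *
s=snap('side','side5'); box(s,(.5,.095)); s=snap('top','top5'); box(s,(.5,.095))
st=readout.get_state();print(st['tool_pos'],st['tool_rot'])
E
```

```text
t: 7.5
tool_pos: [0.4821, 0.0364, 0.0121]
tool_rot: [180.0, -0.0, -108.9]
ft_force: [-0.7, -2.2, 0.3]
gripper_width: 0.702
grasp_force: 1.5
t: 8.17
tool_pos: [0.4233, -0.1355, 0.0123]
tool_rot: [-180.0, 0.0, -108.8]
ft_force: [-0.7, 0.0, 0.4]
gripper_width: 0.702
grasp_force: 0.0
cover 0.5023 0.0955 size 0.1056 0.0997 ang 71.5 z 0.0524
stud [0.52061335 0.09008809] [0.5205 0.0881 0.0603] 45
cover 0.5399 0.089 size 0.0533 0.1123 ang 6.7 z 0.0509
stud [0.52772489 0.09818278] [0.5213 0.0875 0.0597] 48
[ 0.42310245 -0.1358345   0.01225564] [ 1.79996161e+02  1.30873168e-02 -1.08981543e+02]
```

View pics/top5.png

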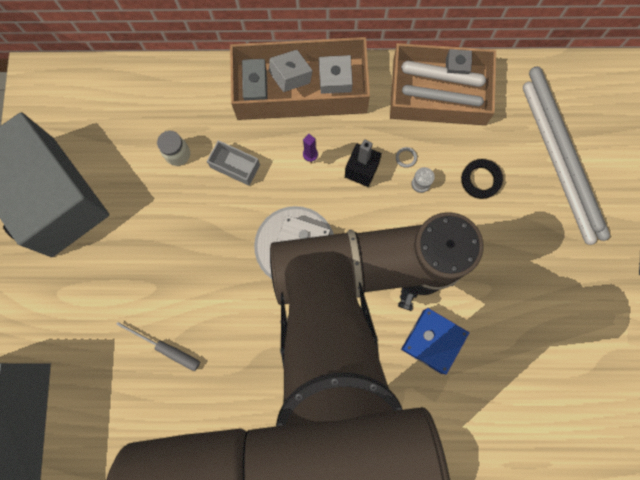

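The box stands mostly on the plate, its cover visible at (305,228). The fingers are clear at (408,300), not touching the blue box. The side view puts the box centre at (0.502, 0.095), so 14 mm remain.

```bash
python3 -m pendant '[[[-0.04,0,0],[0,0,0]],[[-0.08,0,0],[0,0,0]],[[-0.12,0,0],[0,0,0]],[[-0.15,0,0],[0,0,0]],[[-0.168,0,0],[0,0,0]],[[-0.175,0,0],[0,0,0]],[[-0.18,0,0],[0,0,0]],[[-0.184,0,0],[0,0,0]]]'
python3 -m pendant '[[[-0.004,0,0],[0,0,0]],[[-0.007,0,0],[0,0,0]],[[-0.009,0,0],[0,0,0]],[[-0.01,0,0],[0,0,0]],[[-0.01,0,0],[0,0,0]]]'
python3 -m pendant '[[[0.02,0,0],[0,0,0]],[[0.04,0,0],[0,0,0]],[[0.06,0,-0.03],[0,0,0]],[[0.06,0,-0.07],[0,0,0]],[[0.06,0,-0.11],[0,0,0]],[[0.06,0,-0.15],[0,0,0]],[[0.06,0,-0.19],[0,0,0]],[[0.06,0,-0.22],[0,0,0]]]' -1
python3 - <<'E'
from m import *
s=snap('side','side6'); box(s,(.507,.108)); s=snap('top','top6'); box(s,(.507,.108))
E
python3 go.py .679 -.0405 .24 0
```

```text
t: 8.93
tool_pos: [0.4831, 0.0403, 0.0122]
tool_rot: [180.0, -0.1, -108.8]
ft_force: [-1.6, -5.3, 3.2]
gripper_width: 0.699
grasp_force: 1.9
t: 9.35
tool_pos: [0.4867, 0.0496, 0.0122]
tool_rot: [180.0, -0.0, -108.9]
ft_force: [-0.5, -1.9, -0.6]
gripper_width: 0.698
grasp_force: 0.8
t: 10.02
tool_pos: [0.4685, -0.0069, 0.2364]
tool_rot: [-179.8, 0.2, -108.8]
ft_force: [1.2, 0.2, -0.7]
gripper_width: 1.001
grasp_force: 0.0
cover 0.5058 0.1079 size 0.1035 0.1007 ang 70.9 z 0.0524
stud [0.5252325  0.10049383] [0.5249 0.1    0.0601] 49
cover 0.4809 0.107 size 0.0993 0.0638 ang 80.2 z 0.0507
stud [0.4712036  0.09129819] [0.4712 0.0913 0.0581] 2
t 10.12 at [ 0.4708 -0.0063  0.2384] [-179.45    0.38 -108.79] f [-0.1  0.1 -1. ]
shift [-0.0347 -0.2082  0.0006] turn [-0.0085 -0.0031 -1.2659]
```

```bash
python3 - <<'E'
from h import *
for n,f in(('top','top0'),('side','side0'),('side','side6')):
    s=dict(np.load(f'pics/{f}.npz')); C=cloud(s); d=np.hypot(C[...,0]-.679,C[...,1]+.0405)<.03
    k=C[d&(C[...,2]>.162)]; print(f,'top',k.mean(0).round(4),(k.min(0)+k.max(0)).round(4)/2,len(k))
    k=C[d&(C[...,2]>.095)&(C[...,2]<.155)]; 
    r=cv2.minAreaRect(k[:,:2].astype(np.float32)); print(r)
    # split side points by image column into faces: line fit of x-y per column mean
    vv,uu=np.nonzero(d&(C[...,2]>.095)&(C[...,2]<.155)); 
    for u in np.unique(uu): print(u,(uu==u).sum(),C[vv[uu==u],u,:2].mean(0).round(4)) if n=='side' else 0
    # handle edge pixels
    m=(d&(C[...,2]>.09)).astype(np.uint8); cs=cv2.findContours(m,0,2)[0]; c=max(cs,key=cv2.contourArea)[:,0]; print('ext',c.min(0),c.max(0))
a=[dict(np.load(f'pics/{f}.npz')) for f in('top0','side0')]
w=[s['frame'] for s in a]
A=cv2.resize(w[0][120:195,325:425],(400,300),interpolation=2); B=cv2.resize(w[1][195:300,365:465],(400,420),interpolation=2)
cv2.imwrite('pics/crop.png',np.hstack([cv2.copyMakeBorder(A,0,120,0,0,0),B])[:,:,::-1])
E
```

```text
top0 top [ 0.6787 -0.0421  0.1644] [ 0.6786  -0.04135  0.16655] 80
((0.6729614734649658, -0.044301509857177734), (0.01372306514531374, 0.026607172563672066), 16.74376106262207)
ext [359 139] [372 162]
side0 top [ 0.6792 -0.0411  0.1653] [ 0.67925 -0.0384   0.1647 ] 82
((0.6814047694206238, -0.045356977730989456), (0.026802659034729004, 0.015908434987068176), 12.278006553649902)
401 9 [ 0.6679 -0.0417]
402 20 [ 0.6686 -0.0423]
403 30 [ 0.6693 -0.043 ]
404 30 [ 0.6708 -0.044 ]
405 30 [ 0.6724 -0.0447]
406 30 [ 0.674  -0.0451]
407 31 [ 0.6754 -0.0467]
408 32 [ 0.677  -0.0474]
409 31 [ 0.6784 -0.0484]
410 31 [ 0.6801 -0.0495]
411 30 [ 0.6816 -0.0498]
412 29 [ 0.6832 -0.0501]
413 28 [ 0.6854 -0.0479]
414 25 [ 0.6882 -0.0438]
415 18 [ 0.6895 -0.0414]
416 9 [ 0.6911 -0.0381]
417 2 [ 0.6923 -0.036 ]
ext [401 205] [417 249]
side6 top [ 0.6792 -0.0417  0.1652] [ 0.6793 -0.0391  0.1646] 88
((0.6793453097343445, -0.03988884389400482), (0.022613391280174255, 0.020321223884820938), 60.2099609375)
401 8 [ 0.6676 -0.0427]
402 19 [ 0.6683 -0.043 ]
403 30 [ 0.6694 -0.0428]
404 31 [ 0.6708 -0.0442]
405 31 [ 0.6724 -0.045 ]
406 30 [ 0.6738 -0.046 ]
407 30 [ 0.6753 -0.0468]
408 30 [ 0.677  -0.0475]
409 31 [ 0.6786 -0.0479]
410 31 [ 0.6801 -0.0495]
411 31 [ 0.6814 -0.0501]
412 30 [ 0.6834 -0.0496]
413 27 [ 0.6853 -0.0481]
414 25 [ 0.6882 -0.0438]
415 18 [ 0.6895 -0.0416]
416 9 [ 0.6908 -0.039 ]
417 2 [ 0.6921 -0.037 ]
ext [401 205] [417 249]
```

View pics/crop.png

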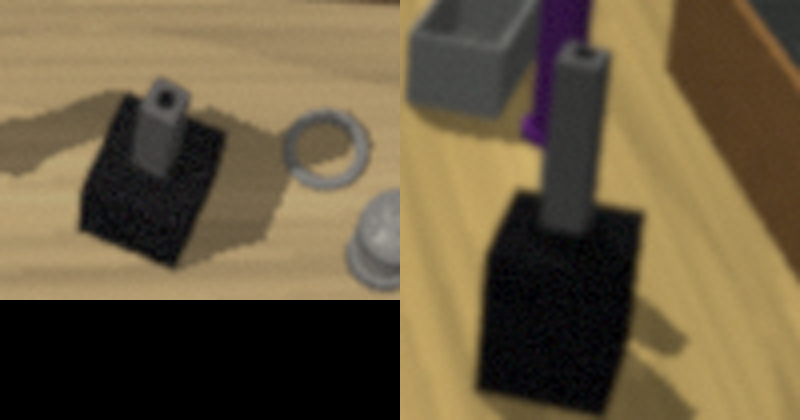

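The crop shows the probe's square handle at the centre of the stand, turned a little from it. Its visible faces run at about -30°, so I'll grasp at yaw -120°.

```bash
python3 go.py .679 -.040 .24 -120
```

```text
t 10.12 at [ 0.4708 -0.0063  0.2384] [-179.45    0.38 -108.79] f [-0.1  0.1 -1. ]
shift [-0.0351 -0.208   0.0006] turn [-0.0059  0.005   0.1304]
```

```bash
python3 -m pendant '[[[-0.035,-0.208,0],[0,0,0.13]],[[-0.035,-0.208,0],[0,0,0.13]],[[-0.035,-0.208,0],[0,0,0.13]],[[-0.035,-0.208,0],[0,0,0.13]],[[-0.035,-0.208,0],[0,0,0.13]],[[-0.035,-0.208,0],[0,0,0.13]],[[-0.035,-0.208,0],[0,0,0.13]],[[-0.035,-0.208,0],[0,0,0.13]]]' -1; python3 go.py .679 -.040 .108 -120
```

```text
t: 10.78
tool_pos: [0.6755, -0.0411, 0.231]
tool_rot: [179.9, -0.0, -120.0]
ft_force: [-0.3, 0.3, -0.5]
gripper_width: 1.0
grasp_force: 0.0
t 10.78 at [ 0.6755 -0.0411  0.231 ] [ 1.7993e+02 -4.0000e-02 -1.2003e+02] f [-0.3  0.3 -0.5]
shift [-0.0028 -0.0026  0.123 ] turn [ 0.0009 -0.0005 -0.0004]
```

```bash
python3 -m pendant '[[[-0.0025,-0.0025,0.02],[0,0,0]],[[-0.0025,-0.0025,0.045],[0,0,0]],[[-0.0025,-0.0025,0.07],[0,0,0]],[[-0.0025,-0.0025,0.09],[0,0,0]],[[-0.0025,-0.0025,0.108],[0,0,0]],[[-0.0025,-0.0025,0.12],[0,0,0]],[[-0.0025,-0.0025,0.122],[0,0,0]],[[-0.0025,-0.0025,0.122],[0,0,0]]]'
python3 go.py .679 -.040 .108 -120
python3 -m pendant '[[[0,0,0],[0,0,0]],[[0,0,0],[0,0,0]],[[0,0,0],[0,0,0]],[[0,0,0],[0,0,0]],[[0,0,0],[0,0,0]],[[0,0,0],[0,0,0]],[[0,0,0],[0,0,0]],[[0,0,0],[0,0,0]]]' 1 60
```

```text
t: 11.45
tool_pos: [0.6786, -0.0398, 0.1107]
tool_rot: [-180.0, -0.0, -120.0]
ft_force: [0.3, 0.7, 0.5]
gripper_width: 1.002
grasp_force: 0.0
t 11.45 at [ 0.6786 -0.0398  0.1107] [-1.8000e+02 -1.0000e-02 -1.1997e+02] f [0.3 0.7 0.5]
shift [-0.0001 -0.0005  0.0027] turn [-0.     -0.0001  0.0004]
t: 12.12
tool_pos: [0.6794, -0.04, 0.1109]
tool_rot: [-180.0, 0.0, -120.0]
ft_force: [-0.0, 0.8, 4.7]
gripper_width: 0.229
grasp_force: 59.2
```

```bash
python3 -m pendant '[[[0,0,-0.01],[0,0,0]],[[0,0,-0.025],[0,0,0]],[[0,0,-0.045],[0,0,0]],[[0,0,-0.065],[0,0,0]],[[0,0,-0.085],[0,0,0]],[[0,0,-0.095],[0,0,0]],[[0,0,-0.1],[0,0,0]],[[0,0,-0.1],[0,0,0]]]'
python3 - <<'E'
from h import *
C=cloud(snap('top','top7')); 
s=snap('side','side7')
E
python3 go.py .525 .1005 .2109 -120
```

```text
t: 12.78
tool_pos: [0.6793, -0.0399, 0.2112]
tool_rot: [-179.9, 0.1, -120.0]
ft_force: [-0.0, -0.4, -1.2]
gripper_width: 0.226
grasp_force: 58.6
t 12.88 at [ 0.6785 -0.0399  0.2091] [ 1.7992e+02 -4.0000e-02 -1.2001e+02] f [-0.5 -0.2 -1.2]
shift [-0.0449  0.2031 -0.0015] turn [ 0.001  -0.0004 -0.0001]
```

View pics/side7.png

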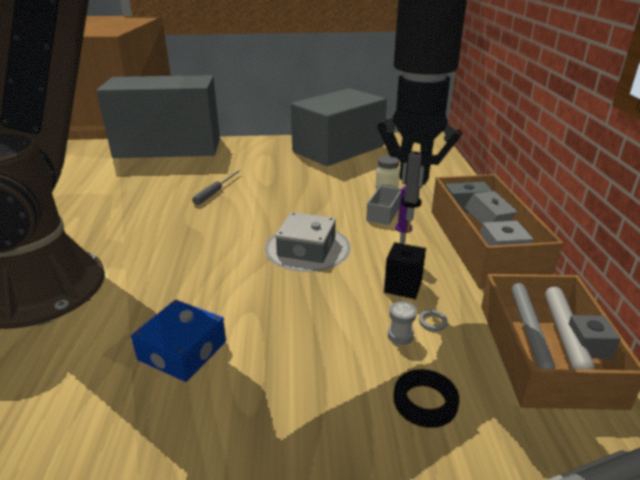

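The probe is out of its stand, upright in the gripper, with its point at about (404,242). The box sits well inside the plate at (308,238), and the stud is clear at (316,226).

```bash
python3 - <<'E'
from m import *
for n in('side','top'):
    s=dict(np.load(f'pics/{n}7.npz')); print(n); box(s,(.507,.108))
s=dict(np.load('pics/side7.npz')); 
for z in(.117,.125,.145,.165,.18): print(z,proj(s,[.679,-.04,z]).round(1))
f=s['frame']; A=cv2.resize(f[170:260,370:440],(560,720)[:2],interpolation=0)[:560]
for v in range(200,250,3): print(v,f[v,396:414].mean(1).astype(int).tolist())
# world x implied by tip column ~ at depth y=-.04
E
```

```text
side
cover 0.5064 0.1081 size 0.106 0.1004 ang 70.8 z 0.0524
stud [0.52525256 0.10146389] [0.5251 0.1007 0.0602] 46
top
cover 0.0 0.0 size 0.0 0.0 ang 0.0 z nan
0.117 [407.8 233.2]
0.125 [408.3 229.2]
0.145 [409.3 219.1]
0.165 [410.4 208.7]
0.18 [411.2 200.8]
200 [72, 60, 60, 55, 46, 33, 23, 23, 33, 47, 49, 49, 51, 55, 54, 56, 53, 55]
203 [59, 58, 56, 53, 43, 33, 20, 16, 11, 16, 18, 17, 13, 20, 18, 22, 30, 30]
206 [57, 59, 55, 54, 48, 44, 45, 39, 35, 27, 21, 21, 22, 21, 14, 17, 17, 11]
209 [60, 60, 61, 55, 48, 47, 44, 48, 47, 49, 55, 60, 70, 74, 73, 68, 69, 78]
212 [71, 78, 74, 59, 48, 45, 46, 50, 47, 48, 56, 70, 74, 76, 77, 73, 75, 90]
215 [87, 82, 73, 55, 45, 48, 44, 48, 50, 54, 65, 71, 73, 77, 76, 71, 78, 100]
218 [93, 86, 68, 54, 45, 45, 45, 46, 48, 56, 64, 74, 75, 76, 74, 76, 88, 115]
221 [95, 84, 67, 50, 50, 46, 49, 48, 45, 47, 48, 53, 58, 71, 92, 122, 139, 151]
224 [90, 76, 57, 50, 44, 48, 47, 45, 49, 48, 47, 48, 56, 66, 93, 127, 147, 154]
227 [73, 71, 65, 55, 49, 47, 50, 45, 46, 46, 48, 56, 59, 58, 59, 83, 116, 146]
230 [101, 87, 73, 61, 59, 49, 48, 47, 49, 48, 52, 55, 57, 58, 64, 92, 127, 150]
233 [167, 165, 158, 139, 108, 80, 71, 67, 68, 81, 106, 124, 127, 135, 143, 147, 152, 152]
236 [169, 168, 164, 146, 111, 84, 78, 74, 79, 102, 136, 156, 158, 156, 152, 151, 150, 148]
239 [166, 168, 161, 140, 105, 80, 73, 76, 82, 114, 147, 162, 161, 158, 157, 154, 154, 153]
242 [102, 108, 108, 100, 82, 66, 66, 70, 92, 123, 146, 156, 159, 160, 158, 156, 154, 153]
245 [21, 19, 19, 22, 20, 20, 22, 27, 37, 38, 46, 55, 61, 67, 81, 88, 96, 99]
248 [19, 23, 22, 12, 20, 19, 18, 23, 21, 19, 20, 16, 17, 25, 20, 19, 20, 21]
  return _methods._mean(a, axis=axis, dtype=dtype,
  ret = ret.dtype.type(ret / rcount)
```

```bash
python3 -m pendant '[[[-0.045,0.203,0],[0,0,0]],[[-0.045,0.203,0],[0,0,0]],[[-0.045,0.203,0],[0,0,0]],[[-0.045,0.203,0],[0,0,0]],[[-0.045,0.203,0],[0,0,0]],[[-0.045,0.203,0],[0,0,0]],[[-0.045,0.203,0.015],[0,0,0]],[[-0.045,0.203,0.03],[0,0,0]]]'
python3 -m pendant '[[[0,0,0.005],[0,0,0]],[[0,0,0.01],[0,0,0]],[[0,0,0.01],[0,0,0]],[[0,0,0.01],[0,0,0]]]'
python3 - <<'E'
from h import *
s=snap('side','side8'); C=cloud(s)
f=s['frame']; cv2.imwrite('pics/c8.png',cv2.resize(f[165:265,255:375],(720,600),interpolation=cv2.INTER_NEAREST)[:,:,::-1])
st=readout.get_state();p=st['tool_pos'];print(p,st['tool_rot'],st['ft_force'])
for dz in (-.094,-.08,-.066,-.036): print(dz,proj(s,p+[0,0,dz]).round(1))
print('stud',proj(s,[.5252,.1005,.06]).round(1))
E
python3 go.py .525 .1005 .16 -120
```

```text
t: 13.55
tool_pos: [0.5252, 0.1014, 0.18]
tool_rot: [-180.0, 0.1, -119.9]
ft_force: [-0.2, 0.1, -1.1]
gripper_width: 0.227
grasp_force: 59.4
t: 13.88
tool_pos: [0.5259, 0.1002, 0.1701]
tool_rot: [180.0, -0.0, -120.0]
ft_force: [0.3, -0.2, -0.8]
gripper_width: 0.224
grasp_force: 59.3
[0.52614539 0.10032804 0.17054652] [-1.79985531e+02 -1.64129516e-03 -1.20012994e+02] [-0.04083768  0.1867971  -1.21857681]
-0.094 [316. 217.]
-0.08 [316.  210.8]
-0.066 [315.9 204.5]
-0.036 [315.9 190.8]
stud [315.5 224.1]
t 13.93 at [0.5261 0.1003 0.1705] [-179.99   -0.   -120.01] f [-0.   0.2 -1.2]
shift [0.0004 0.0011 0.0105] turn [-0.0002 -0.     -0.0002]
```

View pics/c8.png

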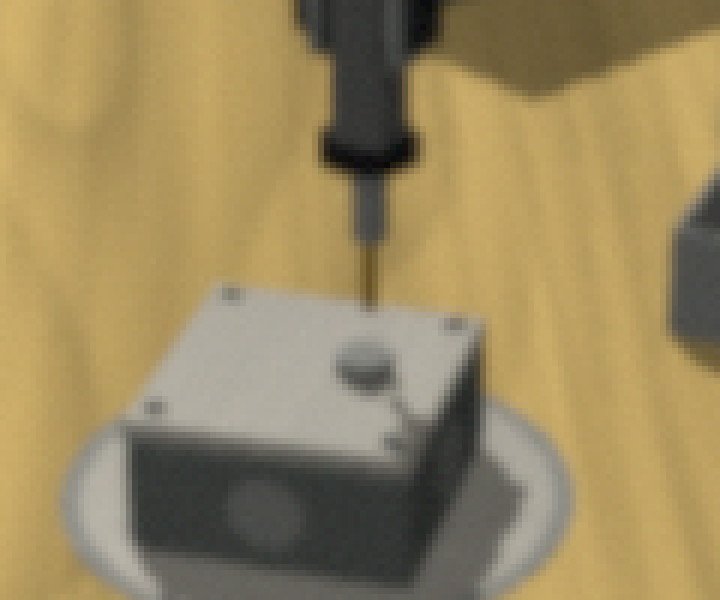

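In the crop the probe's point is at about (317,217) in the full image, directly above the stud's top at (316,224). That matches the expected 16.5 mm of clearance.

```bash
python3 -m pendant '[[[0.0004,0.001,0.004],[0,0,0]],[[0.0004,0.001,0.008],[0,0,0]],[[0.0004,0.001,0.012],[0,0,0]],[[0.0004,0.001,0.015],[0,0,0]],[[0.0004,0.001,0.017],[0,0,0]],[[0.0004,0.001,0.019],[0,0,0]],[[0.0004,0.001,0.020],[0,0,0]],[[0.0004,0.001,0.020],[0,0,0]]]'
python3 -m pendant '[[[0,0,0.001],[0,0,0]],[[0,0,0.002],[0,0,0]],[[0,0,0.003],[0,0,0]],[[0,0,0.004],[0,0,0]],[[0,0,0.004],[0,0,0]],[[0,0,0.004],[0,0,0]]]'
python3 - <<'E'
from m import *
F=[];P=[]
for i in range(12):
    s=cams.snapshot('side'); st=readout.get_state(); F.append(st['ft_force']); P.append(st['tool_pos'])
print(np.mean(F,0),np.mean(P,0),st['tool_rot'])
s=snap('side','side9'); f=s['frame']; box(s,(.507,.108)); cv2.imwrite('pics/c9.png',cv2.resize(f[165:265,255:375],(720,600),interpolation=cv2.INTER_NEAREST)[:,:,::-1])
E
```

```text
t: 14.6
tool_pos: [0.5246, 0.1006, 0.1502]
tool_rot: [180.0, -0.0, -120.0]
ft_force: [-1.5, 0.3, 2.3]
gripper_width: 0.225
grasp_force: 59.6
t: 15.1
tool_pos: [0.5248, 0.1006, 0.1464]
tool_rot: [-180.0, 0.0, -120.0]
ft_force: [-0.4, 0.3, 1.8]
gripper_width: 0.228
grasp_force: 59.8
[-1.04878671 -0.59697662  2.29214094] [0.52474887 0.10062335 0.14635851] [-1.79996521e+02  6.90816902e-03 -1.19997325e+02]
cover 0.5059 0.1073 size 0.1084 0.1007 ang 71.4 z 0.0524
stud [0.52511364 0.09793875] [0.525  0.0995 0.0603] 47
```

View pics/c9.png

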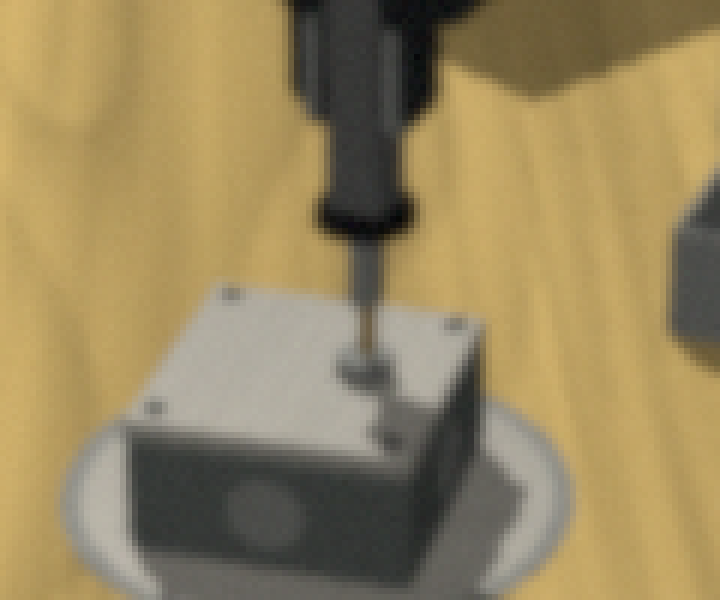

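The probe's point is on the stud's top at (316,224), and the visible tip is shorter. The force change is 2.3 + 1.1 = 3.4 N, which means the tip is pressed in halfway. The box has not moved, so I'll hand the job in.

```bash
python3 -c "
from bench import ticket; print(ticket.job_done())"
```

```text
the job is handed in; nothing more can be done
None
```

The job is handed in: the box stands centred on the earthing plate to within about 2 mm, and the probe is held upright on the earth stud, pressed about halfway (about 3.4 N).

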